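# Stack slide cases on the sloping feed stand

### The job

Load the sloping feed stand: lay the blue slide case flat on its shelf, label up, lengthwise along the slope and in the middle, with its short end against the yellow backstop, then stack the orange case squarely on top of it, label up and also against the backstop. Set them down rather than dropping them (there is glass inside), and leave the green case where it is.

Things in the scene. Friction and masses are not known exactly. Their poses are not given: they have to be found in the camera images.
- blue_case: Blue flat slide case: a closed rigid plastic box 84 x 50 x 16 mm, 50 to 100 g, with a white label on top, lying flat on the bench, label up. Origin: centre of its underside; x along the 84 mm length, y across the 50 mm width, z up out of the label side. Either end may lead.
- orange_case: Orange flat slide case: a closed rigid plastic box 84 x 50 x 16 mm, 50 to 100 g, with a white label on top, lying flat on the bench, label up. Origin: centre of its underside; x along the 84 mm length, y across the 50 mm width, z up out of the label side. Either end may lead.
- green_case: Green flat slide case: a closed rigid plastic box 84 x 50 x 16 mm, 50 to 100 g, with a white label on top, lying flat on the bench, label up. Origin: centre of its underside; x along the 84 mm length, y across the 50 mm width, z up out of the label side. Either end may lead. To be left alone.
- shelf: Aluminium shelf, 125 x 110 x 6 mm, no side walls, of a fixed blue stand, rising 15 degrees away from the robot. Yellow backstop (110 wide, 6 thick, 46 high) square to it at its low end, on the robot's side. Origin: mid-line corner of shelf top and backstop face, 32 mm above the bench. x: up the slope; y: along the backstop; z: square out of the shelf. Cases may not slide by themselves.

How it is judged:
By the outcome, as a careful person would: the job done as asked, in the order asked, and still so for the second after the job is handed in, with the robot touching nothing.
It also fails if it takes over 58 s, if anything falls off the work surface, if the arm or the gripper's body presses on something with over 40 N, if the wrist force passes 120 N, or if a joint passes its speed limit or range.

### The arm

A 6-joint arm with a two-finger parallel gripper is mounted at the origin on the work surface. World frame = base frame: x ahead of the robot, y to its left, z up, the work surface at z = 0. Lengths are in mm, angles in rad, forces in N, time in s.
With the tool pointing down it reaches from about 325 to 925 mm from the base axis. Payload 3.1 kg.
Tool frame: the origin (TCP) lies on the centre line of the jaws, within the pads' length; the fingertips stand 22 mm ahead of it and the grasp point (between the pads) lies 3 mm ahead of it; x points along the fingers, y is the direction in which the jaws open and shut, and the axes are right-handed (so a half turn about x gives the same grasp; the last joint's range is limited). The gripper opens to 85 mm and grips with 20 to 120 N. Pads are 22 mm wide; open, the fingers measure 114 mm over their backs; the gripper's body (76 mm by 85 mm) begins 54 mm behind the grasp point. The pads swing forward as they close: fully open they stand 13 mm farther back than shut.
Start: joints at [1.184, 0.217, 1.613, -0, 1.311, -0.112], TCP at [169.577, 601.567, 253.3] pointing down, gripper open.
Joint ranges: [-2.75, 2.75], [-0.78, 2.1], [0.31, 2.55], [-1.13, 4.27], [0.13, 2.63], [-2.58, 2.58]. Speed limits (rad/s): [2.79, 2.79, 3.14, 3.14, 3.14, 3.14].

### API

Orientations are given as a 3x3 rotation matrix whose columns are the frame's x, y, z axes.
In Python, from station import bot gives the robot as it stands.
- The arm moves only by the tool apply_moves, never from a script. Its argument "plan" is a list of rows, each a list of 4 numbers: the shift along the tool's x, y, z in m, then the turn about the tool's x in rad. A call has exactly 10 rows; each row is the pose to reach, as a shift and turn from the pose measured when the call began, along the tool's axes at that moment; what a row does not reach only later rows make up. A row lasts 1/12 s, in which the tool goes at most 41.7 mm and 7.16 degrees, less where a joint would pass 70% of its speed; a pose out of reach is approached as far as the arm can. A call with a gripper value outside its range is refused whole. "hand" is the closure, from -1 (fully open) to 1 (shut), set as the call begins (left out, the last holds). The fingers move at their own pace and stop on an object; "newtons" is the grip in N (left out, the last holds). Time passes only in rows, so rows that repeat a pose let the fingers close, or fill a call up. It gives the time, the measured TCP pose, the force and the opening at its end, in the units of the state.
- bot.get_obs(): the state, without advancing time (a new reading comes with each control period).
- bot.get_image(name): name is "scene" or "top"; returns a dict with "color" (420x560x3 uint8, blue, green, red), "fx", "fy", "cx", "cy" (pixels), "world_to_cam" (4x4, takes a point from world to camera coordinates). Camera axes: x right, y up, looking along -z (the intrinsics and any distortion apply to the point x, -y, -z); pixel columns grow to the right and rows downward; lengths in mm; the calibration is good to about 2 mm. A picture is of the moment at which its call begins. There is no depth.
- bot.job_done(): hands the job in, once; it reports no verdict.
The state is a dict: "time_s": time; "joint_positions": joint angles; "qd": joint speeds; "joint_torque": joint torques, N m; "tcp_pos": TCP position; "tool_rot": TCP orientation; "ft_force": force on the tool from outside, world axes, zero at the start; "moment": the same for the moment, N m; "width": finger opening in mm.
Only numpy, scipy, OpenCV 4.12 (cv2) and the standard library are available. Lean on these libraries where they do the work, as an engineer would, in place of code of your own. Each camera call takes 0.05 s, during which the arm holds its last target. There are 200 camera calls.

## Working session

There is one attempt and no reset: what is moved stays moved. The work goes in short steps, Python scripts to look and compute and a tool call to move; the robot and the scene stay as the last step left them, time stands still between calls to the robot, and variables do not carry over. Pictures are saved under pics/ and viewed, about 8 in all and at most 12, crops included, and the job is handed in when it is done.

Besides the shell and the picture viewer there is one more tool, called after "Request:" as name(argument=value, ...), one argument or row to a line, values as JSON. apply_moves: Moves the arm, as the interface text tells. Its arguments: {"type":"object","properties":{"plan":{"type":"array","items":{"type":"array","items":{"type":"number"}}},"hand":{"type":"number"},"newtons":{"type":"number"}},"required":["plan"]}

```bash
mkdir -p pics; ls; python3 - <<'E'
from station import bot
import cv2,numpy as np
o=bot.get_obs();print({k:np.round(v,3).tolist() for k,v in o.items()})
ims=[]
for n in("top","scene"):
    d=bot.get_image(n);print(n,{k:(np.round(v,3).tolist()) for k,v in d.items() if k!='color'})
    cv2.imwrite(f"pics/{n}0.png",d["color"])
E
```

```text
pics
{'time_s': 0.0, 'joint_positions': [1.184, 0.218, 1.615, 0.0, 1.311, -0.112], 'qd': [-0.0, -0.0, 0.0, -0.0, -0.001, 0.001], 'joint_torque': [-0.001, -39.684, -30.386, -0.0, 0.01, 0.0], 'tcp_pos': [169.284, 600.85, 251.952], 'tool_rot': [[-0.001, 0.271, 0.962], [-0.002, 0.962, -0.271], [-1.0, -0.002, -0.0]], 'ft_force': [-0.298, 0.148, 0.921], 'moment': [-0.038, 0.018, 0.042], 'width': 85.114}
top {'fx': 535.127, 'fy': 535.127, 'cx': 283.887, 'cy': 203.104, 'world_to_cam': [[-0.005, -1.0, -0.003, -13.576], [0.995, -0.006, 0.101, -539.327], [-0.101, -0.003, 0.995, -957.477], [0.0, 0.0, 0.0, 1.0]]}
scene {'fx': 490.374, 'fy': 490.374, 'cx': 282.603, 'cy': 212.164, 'world_to_cam': [[0.591, 0.807, -0.016, -311.963], [-0.655, 0.491, 0.574, 334.324], [0.471, -0.329, 0.818, -1256.818], [0.0, 0.0, 0.0, 1.0]]}
```

View pics/top0.png

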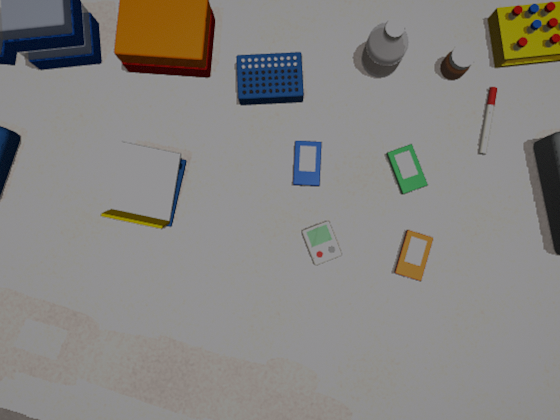

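View pics/scene0.png

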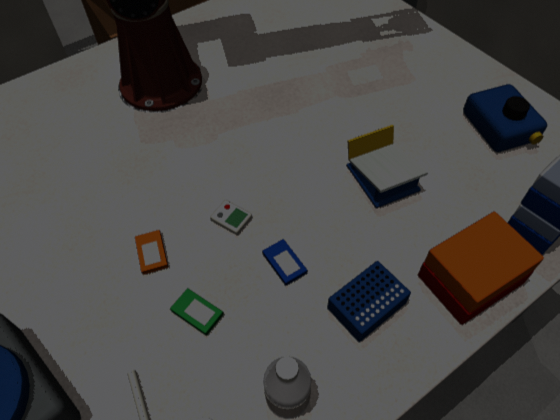

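The top view shows the blue case at about (307,163), orange (414,255), green (407,168), and the white shelf (123..181,143..222) with its yellow backstop below it. In the scene view the backstop is at about (370,142) and the shelf at about (390,170). Next I'll measure these.

```bash
cat > h.py <<'E'
import cv2,numpy as np
from station import bot
def ray(d,uv,z):
    M=np.array(d["world_to_cam"]);R,t=M[:3,:3],M[:3,3];c=-R.T@t
    v=R.T@np.array([(uv[0]-d["cx"])/d["fx"],-(uv[1]-d["cy"])/d["fy"],-1])
    return c+v*(z-c[2])/v[2]
def proj(d,p):
    M=np.array(d["world_to_cam"]);q=M[:3,:3]@p+M[:3,3]
    return np.array([d["cx"]+d["fx"]*q[0]/-q[2],d["cy"]+d["fy"]*-q[1]/-q[2]])
def blobs(im,lo,hi,amin=60):
    m=cv2.inRange(cv2.cvtColor(im,cv2.COLOR_BGR2HSV),lo,hi)
    cs,_=cv2.findContours(m,cv2.RETR_EXTERNAL,cv2.CHAIN_APPROX_NONE)
    return [c for c in cs if cv2.contourArea(c)>amin]
def go(p,yaw=None):
    """tool-frame shift (mm) and turn(deg) to world target; yaw = direction (deg) of jaw axis, mod 180"""
    o=bot.get_obs();R=np.array(o["tool_rot"]);s=R.T@(np.array(p)-o["tcp_pos"])
    a=0
    if yaw is not None:
        cur=np.degrees(np.arctan2(R[1,1],R[0,1]));a=-((yaw-cur+90)%180-90)
    print("shift mm",s.round(1),"turn rad",round(np.radians(a),3),"tcp",np.round(o["tcp_pos"],1))
HS={"blue":((105,120,40),(125,255,255)),"orange":((5,150,60),(18,255,255)),"green":((45,100,40),(80,255,255)),"yellow":((22,150,50),(32,255,255))}
def case(d,name,near,z=16):
    cs=blobs(d["color"],*HS[name])
    c=min(cs,key=lambda c:np.linalg.norm(c.reshape(-1,2).mean(0)-near))
    P=np.array([ray(d,q,z)[:2] for q in c.reshape(-1,2)+0.0],np.float32)
    r=cv2.minAreaRect(P);b=cv2.boxPoints(r);e=b[1]-b[0];f=b[2]-b[1]
    l=e if np.hypot(*e)>np.hypot(*f) else f
    return r, np.degrees(np.arctan2(l[1],l[0]))%180
E
python3 - <<'E'
from h import *
T=bot.get_image("top");S=bot.get_image("scene")
for d,pts in((T,dict(blue=(307,163),orange=(414,255),green=(407,168))),(S,dict(blue=(285,262),orange=(151,252),green=(197,311)))):
    for k,p in pts.items():print(k,case(d,k,p))
for d,n in((T,"top"),(S,"scene")):
    for c in blobs(d["color"],*HS["yellow"]):
        print(n,cv2.minAreaRect(c),cv2.approxPolyDP(c,2.5,True).reshape(-1,2).tolist())
a=cv2.resize(T["color"][125:245,85:205],None,fx=3.3,fy=3.3,interpolation=cv2.INTER_CUBIC)
b=cv2.resize(S["color"][110:230,325:445],None,fx=3.3,fy=3.3,interpolation=cv2.INTER_CUBIC)
cv2.imwrite("pics/shelf.png",cv2.convertScaleAbs(np.hstack([a,b]),alpha=1.6))
E
```

```text
blue (((616.0404663085938, -60.085453033447266), (48.606605529785156, 82.95732879638672), 86.60785675048828), np.float32(176.60785))
orange (((875.59326171875, 215.20066833496094), (177.86260986328125, 134.57553100585938), 85.58946228027344), np.float32(85.58945))
green (((604.031982421875, -246.74514770507812), (82.26366424560547, 49.62554168701172), 19.400041580200195), np.float32(19.400036))
blue (((617.3148193359375, -61.76697540283203), (48.75716781616211, 82.3333740234375), 86.60895538330078), np.float32(176.60895))
orange (((444.00634765625, -256.34722900390625), (48.51822280883789, 82.78126525878906), 72.14347076416016), np.float32(162.14346))
green (((604.80810546875, -248.74838256835938), (82.31499481201172, 49.64497756958008), 19.501306533813477), np.float32(19.501318))
top ((134.57904052734375, 218.12063598632812), (67.01937103271484, 8.402915954589844), 11.768289566040039) [[101, 215], [157, 227], [168, 222], [116, 210]]
top ((526.01953125, 34.190303802490234), (58.79413986206055, 72.1854248046875), 84.14398956298828) [[559, 2], [553, 2], [556, 7], [545, 16], [539, 12], [546, 3], [538, 4], [540, 9], [529, 18], [523, 15], [529, 5], [523, 5], [523, 11], [512, 20], [507, 15], [514, 6], [497, 8], [498, 21], [492, 16], [489, 26], [493, 35], [491, 41], [494, 41], [495, 66], [558, 60], [559, 42], [550, 47], [544, 43], [553, 33], [559, 34]]
```

View pics/shelf.png

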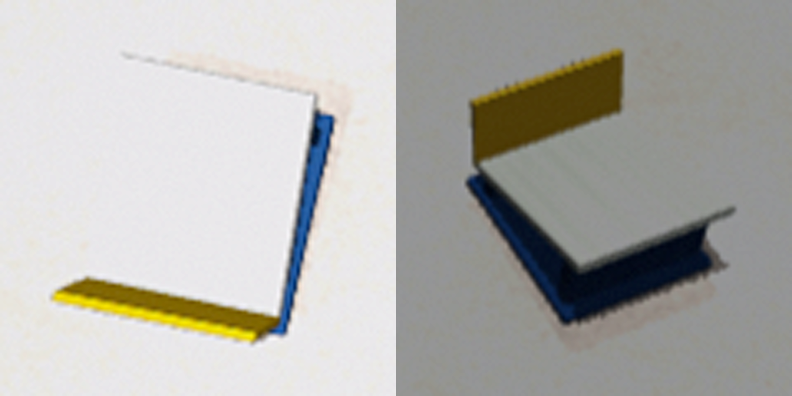

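The zoomed crop shows the shelf corners clearly. In the top view they are at about (122,141), (181,154), (169,221) and (111,209). In the scene view they are at about (350,159), (380,192), (428,173) and (393,144).

```bash
python3 - <<'E'
from h import *
T=bot.get_image("top");S=bot.get_image("scene")
HS["orange"]=((3,130,40),(24,255,255))
print("orange top",case(T,"orange",(414,255)), T["color"][235,405],cv2.cvtColor(T["color"],cv2.COLOR_BGR2HSV)[270,410])
off=-0.35
zs=[32,32,64.35,64.35]  # low -y, low +y, high -y, high +y
t=[(168.9,221.1),(111.4,209.2),(181.1,153.8),(122,141.1)]
s=[(349.8,159.4),(393.5,144.2),(380.2,191.8),(427.7,173.3)]
for d,q in((T,t),(S,s)):
    P=np.array([ray(d,np.array(u)+off,z) for u,z in zip(q,zs)])
    print(P.round(1).tolist())
    v=P[1]-P[0];w=P[3]-P[2];print("low w",np.hypot(*v[:2]).round(1),"hi w",np.hypot(*w[:2]).round(1),"yaw of y",[np.degrees(np.arctan2(a[1],a[0])).round(1) for a in(v,w)],"mid low",((P[0]+P[1])/2).round(1),"mid hi",((P[2]+P[3])/2).round(1),"slope yaw",np.degrees(np.arctan2(*(P[2]+P[3]-P[0]-P[1])[[1,0]])).round(1))
E
```

```text
orange top (((443.0895690917969, -254.54421997070312), (49.61234664916992, 82.68927001953125), 72.5033950805664), np.float32(162.5034)) [33 39 60] [ 19 176 145]
[[507.6, 194.2, 32.0], [530.0, 299.9, 32.0], [625.8, 167.3, 64.4], [649.5, 273.6, 64.4]]
low w 108.1 hi w 109.0 yaw of y [np.float64(78.0), np.float64(77.4)] mid low [518.8 247.1  32. ] mid hi [637.7 220.4  64.4] slope yaw -12.6
[[508.7, 192.9, 32.0], [532.8, 298.3, 32.0], [628.1, 164.5, 64.4], [650.7, 272.7, 64.4]]
low w 108.1 hi w 110.5 yaw of y [np.float64(77.1), np.float64(78.2)] mid low [520.8 245.6  32. ] mid hi [639.4 218.6  64.4] slope yaw -12.8
```

```bash
python3 - <<'E'
from h import *
go((616.5,-61,120),86.6)
E
```

```text
shift mm [ 133.2 -516.   610. ] turn rad -0.215 tcp [169.5 601.3 252.8]
```

Request:
apply_moves(
  plan=[
    [0.0, -0.026, 0.031, 0],
    [0.0, -0.052, 0.061, 0],
    [0.0, -0.078, 0.092, 0],
    [0.0, -0.104, 0.122, -0.05],
    [0.0, -0.13, 0.153, -0.1],
    [0.0, -0.156, 0.183, -0.15],
    [0.0, -0.182, 0.214, -0.215],
    [0.0, -0.208, 0.244, -0.215],
    [0.0, -0.234, 0.275, -0.215],
    [0.0, -0.26, 0.305, -0.215],
  ],
  hand=-1,
  newtons=20,
)

```text
time_s: 1.13
tcp_pos: [393.3, 266.6, 253.3]
tool_rot: [[0.001, 0.06, 0.998], [-0.0, 0.998, -0.06], [-1.0, -0.0, 0.001]]
ft_force: [0.5, 0.1, 0.0]
width: 85.3
```

```bash
python3 - <<'E'
from h import *
go((616.5,-61,100),86.6)
E
```

```text
shift mm [ 153.6 -313.7  242.2] turn rad -0.0 tcp [393.3 266.6 253.3]
```

Request:
apply_moves(
  plan=[
    [0.0, -0.032, 0.025, 0],
    [0.0, -0.064, 0.05, 0],
    [0.0, -0.096, 0.075, 0],
    [0.0, -0.128, 0.1, 0],
    [0.02, -0.158, 0.123, 0],
    [0.04, -0.188, 0.146, 0],
    [0.06, -0.218, 0.17, 0],
    [0.085, -0.248, 0.193, 0],
    [0.11, -0.278, 0.216, 0],
    [0.13, -0.308, 0.238, 0],
  ],
)

```text
time_s: 1.97
tcp_pos: [607.4, -48.0, 127.8]
tool_rot: [[-0.0, 0.06, 0.998], [0.0, 0.998, -0.06], [-1.0, 0.0, -0.0]]
ft_force: [0.8, -0.5, -0.2]
width: 85.4
```

```bash
python3 - <<'E'
from h import *
go((616.5,-61,23),86.6)
S=bot.get_image("scene");cv2.imwrite("pics/a.png",cv2.convertScaleAbs(cv2.resize(S["color"][120:330,180:420],None,fx=2.5,fy=2.5),alpha=1.6))
E
```

```text
shift mm [104.8 -12.4   9.9] turn rad -0.001 tcp [607.4 -48.  127.8]
```

View pics/a.png

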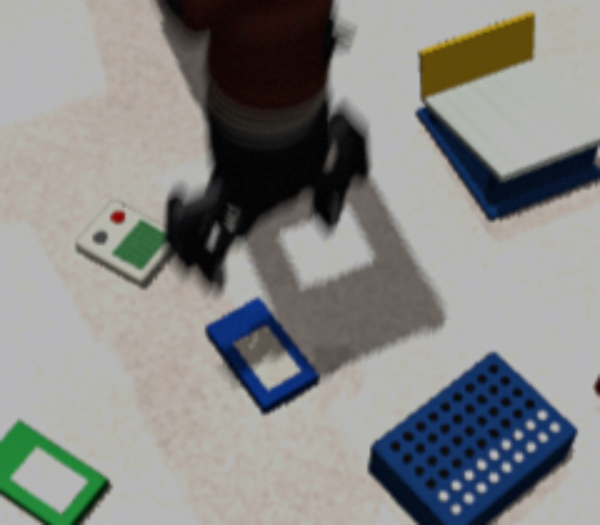

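The picture shows the gripper above and behind the blue case, with the case at crop (262,355) and nothing close to the finger paths. I'll go down.

Request:
apply_moves(
  plan=[
    [0.01, -0.006, 0.005, 0],
    [0.03, -0.012, 0.01, 0],
    [0.05, -0.0125, 0.01, 0],
    [0.07, -0.0125, 0.01, 0],
    [0.085, -0.0125, 0.01, 0],
    [0.095, -0.0125, 0.01, 0],
    [0.1, -0.0125, 0.01, 0],
    [0.104, -0.0125, 0.01, 0],
    [0.104, -0.0125, 0.01, 0],
    [0.104, -0.0125, 0.01, 0],
  ],
)

```text
time_s: 2.85
tcp_pos: [618.0, -67.1, 19.4]
tool_rot: [[-0.002, 0.063, 0.998], [-0.004, 0.998, -0.063], [-1.0, -0.004, -0.001]]
ft_force: [0.3, -1.0, 0.3]
width: 85.4
```

Request:
apply_moves(
  plan=[
    [0, 0, 0, 0],
    [0, 0, 0, 0],
    [0, 0, 0, 0],
    [0, 0, 0, 0],
    [0, 0, 0, 0],
    [0, 0, 0, 0],
    [0, 0, 0, 0],
    [0, 0, 0, 0],
    [0, 0, 0, 0],
    [0, 0, 0, 0],
  ],
  hand=1,
  newtons=25,
)

```text
time_s: 3.68
tcp_pos: [618.9, -67.2, 20.6]
tool_rot: [[0.0, 0.063, 0.998], [-0.004, 0.998, -0.063], [-1.0, -0.004, 0.001]]
ft_force: [-0.1, 0.1, 5.4]
width: 49.5
```

The wrist reads 5.4 N upward, so the fingertips are probably touching the bench. I'll re-grip about 5 mm higher so the tips clear the slope.

Request:
apply_moves(
  plan=[
    [0, 0, 0, 0],
    [0, 0, 0, 0],
    [0, 0, 0, 0],
    [-0.002, 0, 0, 0],
    [-0.004, 0, -0.001, 0],
    [-0.006, 0, -0.002, 0],
    [-0.006, 0, -0.002, 0],
    [-0.006, 0, -0.002, 0],
    [-0.006, 0, -0.002, 0],
    [-0.006, 0, -0.002, 0],
  ],
  hand=-0.5,
)

```text
time_s: 4.52
tcp_pos: [616.9, -67.1, 26.5]
tool_rot: [[0.0, 0.063, 0.998], [-0.004, 0.998, -0.063], [-1.0, -0.004, 0.001]]
ft_force: [-0.2, -0.1, 0.2]
width: 63.9
```

Request:
apply_moves(
  plan=[
    [0, 0, 0, 0],
    [0, 0, 0, 0],
    [0, 0, 0, 0],
    [0, 0, 0, 0],
    [0, 0, 0, 0],
    [0, 0, 0, 0],
    [0, 0, 0, 0],
    [0, 0, 0, 0],
    [0, 0, 0, 0],
    [0, 0, 0, 0],
  ],
  hand=1,
)

```text
time_s: 5.35
tcp_pos: [617.0, -67.1, 26.6]
tool_rot: [[0.001, 0.063, 0.998], [-0.004, 0.998, -0.063], [-1.0, -0.004, 0.001]]
ft_force: [1.2, -1.3, 1.3]
width: 49.0
```

```bash
python3 - <<'E'
from h import *
# case centre 60 mm up the shelf, high above
y=np.radians(-12.6);u=np.array([np.cos(y),np.sin(y)])
p=np.array([519.5,246.5])+u*60*np.cos(np.radians(15));print(p)
go((*p,150),77.4)
E
```

```text
[576.05979228 233.85738856]
shift mm [-124.7  297.3  -59.6] turn rad 0.157 tcp [617.  -67.1  26.6]
```

Request:
apply_moves(
  plan=[
    [-0.008, 0, 0, 0],
    [-0.03, 0, 0, 0],
    [-0.06, 0.01, -0.002, 0.02],
    [-0.09, 0.035, -0.007, 0.05],
    [-0.118, 0.065, -0.013, 0.08],
    [-0.125, 0.1, -0.02, 0.11],
    [-0.125, 0.135, -0.027, 0.14],
    [-0.125, 0.17, -0.034, 0.157],
    [-0.125, 0.205, -0.041, 0.157],
    [-0.125, 0.24, -0.048, 0.157],
  ],
)

```text
time_s: 6.18
tcp_pos: [583.1, 177.5, 151.0]
tool_rot: [[0.0, 0.218, 0.976], [-0.004, 0.976, -0.218], [-1.0, -0.004, 0.001]]
ft_force: [-0.5, -0.3, -1.3]
width: 49.1
```

Request:
apply_moves(
  plan=[
    [0, 0.03, 0, 0],
    [0, 0.055, -0.002, 0],
    [0, 0.055, -0.002, 0],
    [0, 0.055, -0.002, 0],
    [0, 0.055, -0.002, 0],
    [0, 0.055, -0.002, 0],
    [0, 0.055, -0.002, 0],
    [0, 0.055, -0.002, 0],
    [0, 0.055, -0.002, 0],
    [0, 0.055, -0.002, 0],
  ],
)

```text
time_s: 7.02
tcp_pos: [593.3, 231.0, 150.8]
tool_rot: [[0.0, 0.219, 0.976], [-0.004, 0.976, -0.219], [-1.0, -0.004, 0.001]]
ft_force: [1.0, 0.2, -0.0]
width: 48.9
```

```bash
python3 - <<'E'
from h import *
S=bot.get_image("scene");T=bot.get_image("top")
a=cv2.resize(S["color"][60:220,310:450],(400,457));b=cv2.resize(T["color"][110:250,80:220],(400,400))
b=cv2.copyMakeBorder(b,0,57,0,0,cv2.BORDER_CONSTANT)
cv2.imwrite("pics/b.png",cv2.convertScaleAbs(np.hstack([a,b]),alpha=1.7))
go((576,234,150),77.4)
E
```

```text
shift mm [  0.8  -1.1 -17.4] turn rad -0.0 tcp [593.3 231.3 150.8]
```

View pics/b.png

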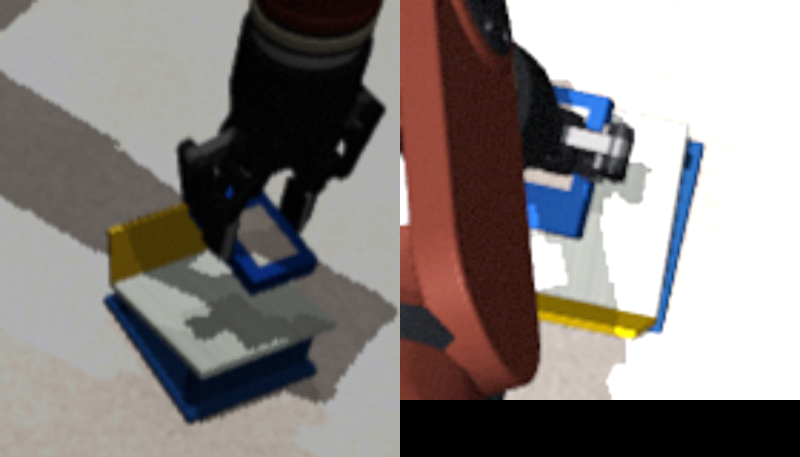

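The case is held level above the shelf. I'll move to 46 mm up-slope from the backstop and lower it to just above contact.

Request:
apply_moves(
  plan=[
    [0.01, -0.001, -0.01, 0],
    [0.025, -0.001, -0.02, 0],
    [0.04, -0.0013, -0.0293, 0],
    [0.05, -0.0013, -0.0293, 0],
    [0.058, -0.0013, -0.0293, 0],
    [0.062, -0.0013, -0.0293, 0],
    [0.065, -0.0013, -0.0293, 0],
    [0.065, -0.0013, -0.0293, 0],
    [0.065, -0.0013, -0.0293, 0],
    [0.065, -0.0013, -0.0293, 0],
  ],
  newtons=20,
)

```text
time_s: 7.95
tcp_pos: [565.3, 236.3, 86.6]
tool_rot: [[0.002, 0.219, 0.976], [-0.004, 0.976, -0.219], [-1.0, -0.003, 0.003]]
ft_force: [-0.4, -0.1, -0.4]
width: 48.8
```

Request:
apply_moves(
  plan=[
    [0.001, 0, 0, 0],
    [0.002, 0, 0, 0],
    [0.003, 0, 0, 0],
    [0.004, 0, 0, 0],
    [0.005, 0, 0, 0],
    [0.006, 0, 0, 0],
    [0.007, 0, 0, 0],
    [0.008, 0, 0, 0],
    [0.008, 0, 0, 0],
    [0.008, 0, 0, 0],
  ],
)

```text
time_s: 8.78
tcp_pos: [564.9, 236.5, 79.4]
tool_rot: [[0.001, 0.219, 0.976], [-0.004, 0.976, -0.219], [-1.0, -0.004, 0.001]]
ft_force: [-4.0, -0.9, 4.7]
width: 49.0
```

Request:
apply_moves(
  plan=[
    [0.001, 0, 0, 0],
    [0.002, 0, 0, 0],
    [0.003, 0, 0, 0],
    [0.004, 0, 0, 0],
    [0.005, 0, 0, 0],
    [0.006, 0, 0, 0],
    [0.007, 0, 0, 0],
    [0.007, 0, 0, 0],
    [0.007, 0, 0, 0],
    [0.007, 0, 0, 0],
  ],
)

```text
time_s: 9.62
tcp_pos: [563.9, 236.6, 72.9]
tool_rot: [[-0.002, 0.219, 0.976], [-0.004, 0.976, -0.219], [-1.0, -0.004, -0.001]]
ft_force: [-4.5, 0.1, 4.3]
width: 49.0
```

```bash
python3 - <<'E'
from h import *
S=bot.get_image("scene")
cv2.imwrite("pics/c.png",cv2.convertScaleAbs(cv2.resize(S["color"][90:215,330:440],None,fx=4.5,fy=4.5,interpolation=cv2.INTER_CUBIC),alpha=1.8))
o=bot.get_obs();print(o["tcp_pos"],o["ft_force"],o["moment"])
E
```

```text
[563.92793937 236.64105505  72.95905054] [-4.57032106  0.41755679  5.30381201] [-0.08444785  0.48648983 -0.0410941 ]
```

View pics/c.png

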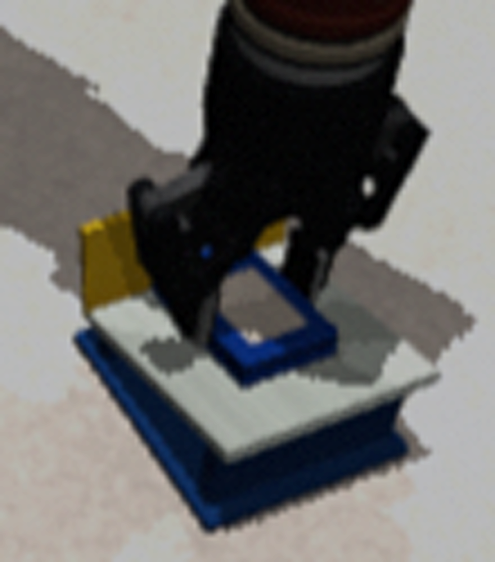

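The case is tilting about the jaws and its far end rests on the shelf. I'll continue until the force rises.

Request:
apply_moves(
  plan=[
    [0.0005, 0, 0, 0],
    [0.001, 0, 0, 0],
    [0.0015, 0, 0, 0],
    [0.002, 0, 0, 0],
    [0.002, 0, 0, 0],
    [0.002, 0, 0, 0],
    [0.002, 0, 0, 0],
    [0.002, 0, 0, 0],
    [0.002, 0, 0, 0],
    [0.002, 0, 0, 0],
  ],
)

```text
time_s: 10.5
tcp_pos: [563.7, 236.7, 71.6]
tool_rot: [[-0.002, 0.219, 0.976], [-0.004, 0.976, -0.219], [-1.0, -0.005, -0.001]]
ft_force: [-4.0, -1.7, 5.0]
width: 48.9
```

Request:
apply_moves(
  plan=[
    [0.0005, 0, 0, 0],
    [0.001, 0, 0, 0],
    [0.0015, 0, 0, 0],
    [0.002, 0, 0, 0],
    [0.002, 0, 0, 0],
    [0.002, 0, 0, 0],
    [0.002, 0, 0, 0],
    [0.002, 0, 0, 0],
    [0.002, 0, 0, 0],
    [0.002, 0, 0, 0],
  ],
)

```text
time_s: 11.33
tcp_pos: [563.6, 236.7, 70.4]
tool_rot: [[-0.003, 0.219, 0.976], [-0.004, 0.976, -0.219], [-1.0, -0.005, -0.002]]
ft_force: [-4.2, -2.0, 7.4]
width: 49.2
```

Request:
apply_moves(
  plan=[
    [0.001, 0, -0.001, 0],
    [0.0013, 0, -0.002, 0],
    [0.0016, 0, -0.003, 0],
    [0.0019, 0, -0.004, 0],
    [0.0022, 0, -0.005, 0],
    [0.0024, 0, -0.006, 0],
    [0.0027, 0, -0.007, 0],
    [0.0027, 0, -0.007, 0],
    [0.0027, 0, -0.007, 0],
    [0.0027, 0, -0.007, 0],
  ],
)

```text
time_s: 12.17
tcp_pos: [558.5, 238.6, 69.0]
tool_rot: [[0.001, 0.218, 0.976], [-0.003, 0.976, -0.218], [-1.0, -0.003, 0.002]]
ft_force: [0.3, -0.4, 5.9]
width: 49.2
```

```bash
python3 - <<'E'
from h import *
S=bot.get_image("scene")
cv2.imwrite("pics/d.png",cv2.convertScaleAbs(cv2.resize(S["color"][100:215,335:435],None,fx=5,fy=5,interpolation=cv2.INTER_CUBIC),alpha=1.8))
o=bot.get_obs();print(o["tcp_pos"],o["ft_force"],o["moment"])
E
```

```text
[558.51691201 238.5724729   69.01459098] [-0.11881638 -1.13711405  5.22692322] [-0.28141559 -0.2521021  -0.05075224]
```

View pics/d.png

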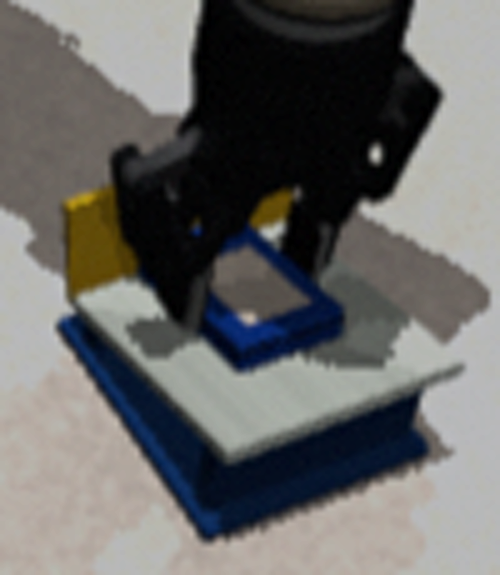

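Request:
apply_moves(
  plan=[
    [0.0003, 0, -0.001, 0],
    [0.0005, 0, -0.002, 0],
    [0.0008, 0, -0.003, 0],
    [0.001, 0, -0.004, 0],
    [0.0013, 0, -0.005, 0],
    [0.0016, 0, -0.006, 0],
    [0.0016, 0, -0.006, 0],
    [0.0016, 0, -0.006, 0],
    [0.0016, 0, -0.006, 0],
    [0.0016, 0, -0.006, 0],
  ],
)

```text
time_s: 13.05
tcp_pos: [556.6, 239.4, 68.7]
tool_rot: [[0.01, 0.217, 0.976], [-0.004, 0.976, -0.217], [-1.0, -0.001, 0.011]]
ft_force: [8.1, -2.3, 1.5]
width: 48.8
```

It is against the backstop: 8 N of reaction, and the geometry gives a case centre 41.8 mm from the corner. I'll release and lift.

Request:
apply_moves(
  plan=[
    [0, 0, 0, 0],
    [0, 0, 0, 0],
    [0, 0, 0, 0],
    [0, 0, 0, 0],
    [0, 0, 0, 0],
    [-0.01, 0, 0, 0],
    [-0.03, 0, 0, 0],
    [-0.06, 0, 0, 0],
    [-0.09, 0, 0, 0],
    [-0.12, 0, 0, 0],
  ],
  hand=-0.5,
)

```text
time_s: 13.88
tcp_pos: [554.8, 239.9, 190.2]
tool_rot: [[0.009, 0.217, 0.976], [-0.004, 0.976, -0.217], [-1.0, -0.002, 0.01]]
ft_force: [0.2, 0.1, 0.2]
width: 64.0
```

```bash
python3 - <<'E'
from h import *
go((443.2,-255.3,180),72.3)
E
```

```text
shift mm [  11.1 -507.6   -1.6] turn rad 0.09 tcp [554.8 239.9 190.2]
```

Request:
apply_moves(
  plan=[
    [0, -0.03, 0, 0.01],
    [0, -0.07, 0, 0.02],
    [0, -0.11, 0, 0.03],
    [0, -0.15, 0, 0.04],
    [0, -0.19, 0, 0.05],
    [0, -0.23, 0, 0.06],
    [0, -0.27, 0, 0.07],
    [0, -0.31, 0, 0.08],
    [0, -0.35, 0, 0.09],
    [0, -0.39, 0, 0.09],
  ],
  hand=-1,
)

```text
time_s: 14.72
tcp_pos: [469.5, -142.4, 191.9]
tool_rot: [[0.01, 0.304, 0.953], [-0.004, 0.953, -0.304], [-1.0, -0.001, 0.011]]
ft_force: [0.3, -0.0, 0.0]
width: 85.4
```

Request:
apply_moves(
  plan=[
    [0.01, -0.04, 0, 0],
    [0.03, -0.07, 0, 0],
    [0.05, -0.085, 0, 0],
    [0.07, -0.085, 0, 0],
    [0.08, -0.085, 0, 0],
    [0.08, -0.085, 0, 0],
    [0.08, -0.085, 0, 0],
    [0.08, -0.085, 0, 0],
    [0.08, -0.085, 0, 0],
    [0.08, -0.085, 0, 0],
  ],
)

```text
time_s: 15.55
tcp_pos: [445.6, -223.7, 113.4]
tool_rot: [[0.013, 0.303, 0.953], [-0.006, 0.953, -0.303], [-1.0, -0.001, 0.014]]
ft_force: [-0.6, -0.7, 0.1]
width: 85.7
```

```bash
python3 - <<'E'
from h import *
S=bot.get_image("scene");T=bot.get_image("top")
go((443.2,-255.3,26),72.3)
s,u=np.array([519.5,246.5,32]),np.radians(-12.6)
y=np.array([-np.sin(u),np.cos(u),0]);x=np.array([np.cos(u)*np.cos(.2618),np.sin(u)*np.cos(.2618),np.sin(.2618)]);n=np.cross(x,y)
b=T["color"].copy()
B=cv2.resize(b[125:245,85:205],None,fx=3.3,fy=3.3,interpolation=cv2.INTER_CUBIC);A=cv2.resize(S["color"][110:230,325:445],None,fx=3.3,fy=3.3,interpolation=cv2.INTER_CUBIC)
cv2.imwrite("pics/e.png",cv2.convertScaleAbs(np.hstack([B,A]),alpha=1.6))
for nm,d in(("top",T),("scene",S)):
    print(nm,{k:proj(d,s+x*a+y*c+n*16).round(1).tolist() for k,(a,c) in dict(c=(42,0),f_m=(84,-25),f_p=(84,25),n_m=(0,-25),n_p=(0,25)).items()})
    # label (white) region in case coords not needed; blue top contour box
    for c in blobs(d["color"],*HS["blue"]):
        q=c.reshape(-1,2).mean(0)
        if np.linalg.norm(q-proj(d,s+x*42+n*16))<25: print(cv2.boundingRect(c),cv2.approxPolyDP(c,2,True).reshape(-1,2).tolist())
E
```

```text
shift mm [ 87.  -30.6   6.6] turn rad 0.001 tcp [ 445.2 -223.7  112.9]
top {'c': [141.0, 193.4], 'f_m': [158.5, 173.4], 'f_p': [131.1, 167.5], 'n_m': [150.7, 218.9], 'n_p': [123.7, 213.0]}
(124, 168, 36, 51) [[132, 168], [124, 212], [149, 218], [152, 215], [159, 174]]
scene {'c': [381.8, 154.2], 'f_m': [382.0, 168.1], 'f_p': [403.3, 160.4], 'n_m': [361.2, 148.2], 'n_p': [381.6, 141.1]}
(363, 143, 40, 26) [[363, 149], [382, 168], [402, 161], [382, 143]]
```

View pics/e.png

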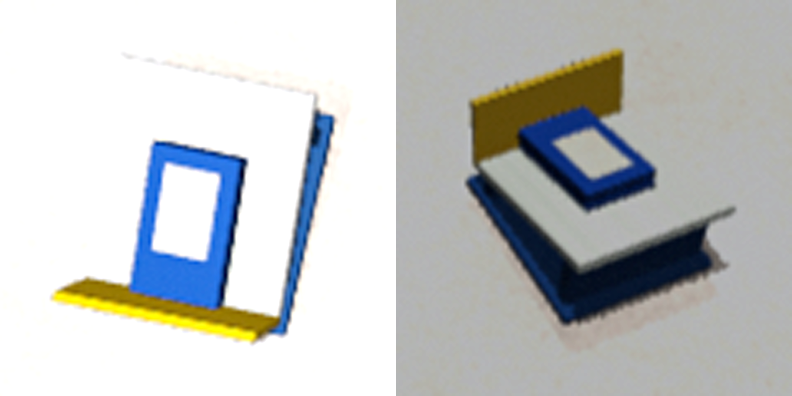

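The picture shows the blue case flat, centred and against the backstop. Its top contour agrees with the prediction to about 1–2 px in both views. Next I'll pick the orange case.

Request:
apply_moves(
  plan=[
    [0, -0.02, 0.004, 0],
    [0.01, -0.0306, 0.0066, 0],
    [0.03, -0.0306, 0.0066, 0],
    [0.05, -0.0306, 0.0066, 0],
    [0.065, -0.0306, 0.0066, 0],
    [0.078, -0.0306, 0.0066, 0],
    [0.085, -0.0306, 0.0066, 0],
    [0.087, -0.0306, 0.0066, 0],
    [0.087, -0.0306, 0.0066, 0],
    [0.087, -0.0306, 0.0066, 0],
  ],
)

```text
time_s: 16.48
tcp_pos: [443.9, -255.7, 26.8]
tool_rot: [[0.013, 0.303, 0.953], [-0.006, 0.953, -0.303], [-1.0, -0.002, 0.014]]
ft_force: [0.3, 0.7, 0.0]
width: 85.6
```

```bash
python3 - <<'E'
from h import *
go((443.2,-255.3,26),72.3)
E
```

```text
shift mm [ 0.8  0.1 -0.8] turn rad 0.001 tcp [ 443.9 -255.7   26.8]
```

Request:
apply_moves(
  plan=[
    [0, 0, 0, 0],
    [0, 0, 0, 0],
    [0, 0, 0, 0],
    [0, 0, 0, 0],
    [0, 0, 0, 0],
    [0, 0, 0, 0],
    [0, 0, 0, 0],
    [0, 0, 0, 0],
    [0, 0, 0, 0],
    [0, 0, 0, 0],
  ],
  hand=1,
  newtons=20,
)

```text
time_s: 17.32
tcp_pos: [444.6, -256.2, 27.7]
tool_rot: [[0.014, 0.303, 0.953], [-0.007, 0.953, -0.303], [-1.0, -0.002, 0.016]]
ft_force: [-1.1, 0.7, 6.5]
width: 49.3
```

```bash
python3 - <<'E'
from h import *
go((562.2,238.2,170),77.4)
E
```

```text
shift mm [-144.   506.4  -35.4] turn rad -0.088 tcp [ 444.6 -256.2   27.7]
```

Request:
apply_moves(
  plan=[
    [-0.008, 0, 0, 0],
    [-0.03, 0, 0, 0],
    [-0.06, 0.01, 0, -0.01],
    [-0.09, 0.03, -0.002, -0.03],
    [-0.12, 0.06, -0.004, -0.05],
    [-0.144, 0.09, -0.006, -0.07],
    [-0.144, 0.13, -0.009, -0.088],
    [-0.144, 0.17, -0.012, -0.088],
    [-0.144, 0.21, -0.015, -0.088],
    [-0.144, 0.25, -0.018, -0.088],
  ],
)

```text
time_s: 18.15
tcp_pos: [500.9, -9.7, 171.4]
tool_rot: [[0.015, 0.218, 0.976], [-0.007, 0.976, -0.218], [-1.0, -0.004, 0.016]]
ft_force: [0.5, 0.4, -0.3]
width: 49.4
```

Request:
apply_moves(
  plan=[
    [0, 0.04, 0, 0],
    [0, 0.08, 0, 0],
    [0, 0.12, 0, 0],
    [0, 0.16, 0, 0],
    [0, 0.2, 0, 0],
    [0, 0.23, 0, 0],
    [0, 0.245, 0, 0],
    [0, 0.245, 0, 0],
    [0, 0.245, 0, 0],
    [0, 0.245, 0, 0],
  ],
)

```text
time_s: 18.98
tcp_pos: [553.8, 228.1, 170.1]
tool_rot: [[0.013, 0.219, 0.976], [-0.008, 0.976, -0.219], [-1.0, -0.005, 0.015]]
ft_force: [0.0, -0.1, -0.4]
width: 49.0
```

```bash
python3 - <<'E'
from h import *
S=bot.get_image("scene")
cv2.imwrite("pics/f.png",cv2.convertScaleAbs(cv2.resize(S["color"][60:215,310:450],None,fx=3.5,fy=3.5,interpolation=cv2.INTER_CUBIC),alpha=1.8))
go((562.2,238.2,104),77.4)
E
```

```text
shift mm [66.2 12.3  4.8] turn rad -0.002 tcp [553.9 227.8 170.2]
```

View pics/f.png

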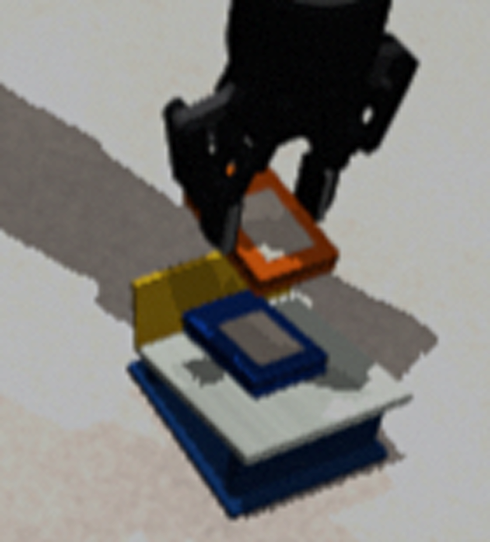

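The orange case is held level above the blue one.

Request:
apply_moves(
  plan=[
    [0, 0.008, 0.003, 0],
    [0.015, 0.0123, 0.0048, 0],
    [0.03, 0.0123, 0.0048, 0],
    [0.045, 0.0123, 0.0048, 0],
    [0.055, 0.0123, 0.0048, 0],
    [0.062, 0.0123, 0.0048, 0],
    [0.066, 0.0123, 0.0048, 0],
    [0.066, 0.0123, 0.0048, 0],
    [0.066, 0.0123, 0.0048, 0],
    [0.066, 0.0123, 0.0048, 0],
  ],
)

```text
time_s: 19.87
tcp_pos: [563.0, 238.4, 105.2]
tool_rot: [[0.015, 0.22, 0.975], [-0.007, 0.976, -0.22], [-1.0, -0.004, 0.017]]
ft_force: [-0.0, -0.8, -1.2]
width: 49.5
```

Request:
apply_moves(
  plan=[
    [0.001, 0, 0, 0],
    [0.002, 0, 0, 0],
    [0.003, 0, 0, 0],
    [0.004, 0, 0, 0],
    [0.005, 0, 0, 0],
    [0.006, 0, 0, 0],
    [0.007, 0, 0, 0],
    [0.008, 0, 0, 0],
    [0.009, 0, 0, 0],
    [0.009, 0, 0, 0],
  ],
)

```text
time_s: 20.7
tcp_pos: [563.1, 238.4, 96.6]
tool_rot: [[0.015, 0.22, 0.975], [-0.008, 0.976, -0.22], [-1.0, -0.004, 0.016]]
ft_force: [-1.6, 0.0, 2.3]
width: 49.4
```

Request:
apply_moves(
  plan=[
    [0.0005, 0, 0, 0],
    [0.001, 0, 0, 0],
    [0.0015, 0, 0, 0],
    [0.002, 0, 0, 0],
    [0.0025, 0, 0, 0],
    [0.003, 0, 0, 0],
    [0.003, 0, 0, 0],
    [0.003, 0, 0, 0],
    [0.003, 0, 0, 0],
    [0.003, 0, 0, 0],
  ],
)

```text
time_s: 21.53
tcp_pos: [563.5, 238.5, 94.6]
tool_rot: [[0.016, 0.22, 0.975], [-0.007, 0.976, -0.22], [-1.0, -0.004, 0.017]]
ft_force: [-1.7, -0.2, 6.0]
width: 49.5
```

Request:
apply_moves(
  plan=[
    [0.0007, 0, 0, 0],
    [0.0014, 0, 0, 0],
    [0.0021, 0, 0, 0],
    [0.0028, 0, 0, 0],
    [0.0035, 0, 0, 0],
    [0.0042, 0, 0, 0],
    [0.0049, 0, 0, 0],
    [0.005, 0, 0, 0],
    [0.005, 0, 0, 0],
    [0.005, 0, 0, 0],
  ],
)

```text
time_s: 22.37
tcp_pos: [562.9, 238.6, 90.5]
tool_rot: [[0.014, 0.22, 0.975], [-0.008, 0.976, -0.22], [-1.0, -0.004, 0.015]]
ft_force: [-5.7, -0.5, 7.5]
width: 49.1
```

Request:
apply_moves(
  plan=[
    [0.0005, 0, 0, 0],
    [0.001, 0, 0, 0],
    [0.0015, 0, 0, 0],
    [0.002, 0, 0, 0],
    [0.0025, 0, 0, 0],
    [0.0025, 0, 0, 0],
    [0.0025, 0, 0, 0],
    [0.0025, 0, 0, 0],
    [0.0025, 0, 0, 0],
    [0.0025, 0, 0, 0],
  ],
)

```text
time_s: 23.2
tcp_pos: [562.2, 238.7, 88.6]
tool_rot: [[0.012, 0.22, 0.975], [-0.008, 0.976, -0.22], [-1.0, -0.005, 0.013]]
ft_force: [-5.5, 0.1, 7.8]
width: 49.5
```

```bash
python3 - <<'E'
from h import *
S=bot.get_image("scene")
cv2.imwrite("pics/g.png",cv2.convertScaleAbs(cv2.resize(S["color"][90:215,330:440],None,fx=4.5,fy=4.5,interpolation=cv2.INTER_CUBIC),alpha=1.8))
o=bot.get_obs();print(o["tcp_pos"],o["ft_force"])
E
```

```text
[562.15929706 238.71709646  88.62079327] [-6.02302813 -1.15189905  7.59111454]
```

View pics/g.png

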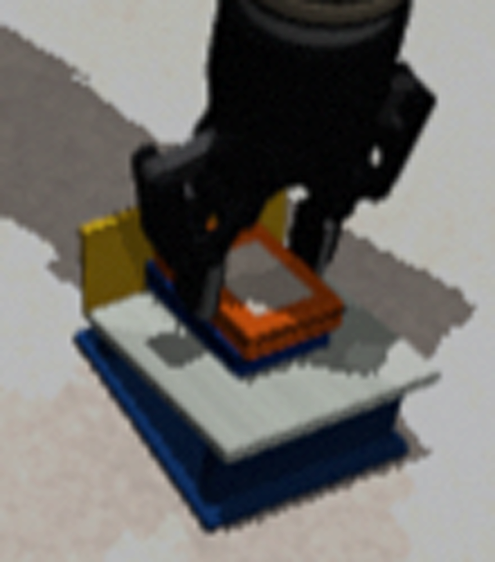

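The orange case is almost flush on the blue one and about 8–10 mm up-slope of its final place. I'll slide it down to the backstop.

Request:
apply_moves(
  plan=[
    [0.0013, 0, -0.001, 0],
    [0.0016, 0, -0.002, 0],
    [0.0019, 0, -0.003, 0],
    [0.0021, 0, -0.004, 0],
    [0.0024, 0, -0.005, 0],
    [0.0026, 0, -0.006, 0],
    [0.0029, 0, -0.007, 0],
    [0.0029, 0, -0.007, 0],
    [0.0029, 0, -0.007, 0],
    [0.0029, 0, -0.007, 0],
  ],
)

```text
time_s: 24.08
tcp_pos: [556.9, 240.7, 86.7]
tool_rot: [[0.015, 0.22, 0.975], [-0.007, 0.976, -0.22], [-1.0, -0.003, 0.017]]
ft_force: [1.6, 1.1, 5.3]
width: 49.5
```

Request:
apply_moves(
  plan=[
    [0.0003, 0, -0.001, 0],
    [0.0005, 0, -0.002, 0],
    [0.0008, 0, -0.003, 0],
    [0.001, 0, -0.004, 0],
    [0.0013, 0, -0.005, 0],
    [0.0014, 0, -0.0055, 0],
    [0.0014, 0, -0.0055, 0],
    [0.0014, 0, -0.0055, 0],
    [0.0014, 0, -0.0055, 0],
    [0.0014, 0, -0.0055, 0],
  ],
)

```text
time_s: 24.92
tcp_pos: [554.0, 241.6, 86.0]
tool_rot: [[0.021, 0.219, 0.976], [-0.007, 0.976, -0.219], [-1.0, -0.002, 0.022]]
ft_force: [6.2, -1.0, 3.1]
width: 49.4
```

Request:
apply_moves(
  plan=[
    [0.0003, -0.0003, -0.001, 0],
    [0.0004, -0.0006, -0.002, 0],
    [0.0005, -0.001, -0.003, 0],
    [0.0005, -0.0015, -0.003, 0],
    [0.0005, -0.0015, -0.003, 0],
    [0.0005, -0.0015, -0.003, 0],
    [0.0005, -0.0015, -0.003, 0],
    [0.0005, -0.0015, -0.003, 0],
    [0.0005, -0.0015, -0.003, 0],
    [0.0005, -0.0015, -0.003, 0],
  ],
)

```text
time_s: 25.75
tcp_pos: [553.7, 241.4, 86.3]
tool_rot: [[0.029, 0.219, 0.975], [-0.005, 0.976, -0.219], [-1.0, 0.002, 0.029]]
ft_force: [8.1, 0.8, 0.9]
width: 49.5
```

Request:
apply_moves(
  plan=[
    [0, 0, 0, 0],
    [0, 0, 0, 0],
    [0, 0, 0, 0],
    [0, 0, 0, 0],
    [0, 0, 0, 0],
    [-0.01, 0, 0, 0],
    [-0.03, 0, 0, 0],
    [-0.06, 0, 0, 0],
    [-0.09, 0, 0, 0],
    [-0.12, 0, 0, 0],
  ],
  hand=-0.5,
)

```text
time_s: 26.58
tcp_pos: [549.6, 241.9, 207.8]
tool_rot: [[0.028, 0.219, 0.975], [-0.005, 0.976, -0.219], [-1.0, 0.001, 0.028]]
ft_force: [1.0, -0.0, -0.9]
width: 63.9
```

Request:
apply_moves(
  plan=[
    [0, -0.03, 0, 0],
    [0, -0.07, 0, 0],
    [0, -0.11, 0, 0],
    [0, -0.15, 0, 0],
    [0, -0.19, 0, 0],
    [0, -0.23, 0, 0],
    [0, -0.25, 0, 0],
    [0, -0.25, 0, 0],
    [0, -0.25, 0, 0],
    [0, -0.25, 0, 0],
  ],
)

```text
time_s: 27.42
tcp_pos: [495.2, -1.4, 208.0]
tool_rot: [[0.029, 0.219, 0.975], [-0.004, 0.976, -0.219], [-1.0, 0.002, 0.029]]
ft_force: [-0.1, 0.6, 0.3]
width: 63.7
```

```bash
python3 - <<'E'
from h import *
S=bot.get_image("scene");T=bot.get_image("top")
s,u=np.array([519.5,246.5,32]),np.radians(-12.6)
y=np.array([-np.sin(u),np.cos(u),0]);x=np.array([np.cos(u)*np.cos(.2618),np.sin(u)*np.cos(.2618),np.sin(.2618)]);n=np.cross(x,y)
B=cv2.resize(T["color"][155:235,95:185],None,fx=4.4,fy=4.4,interpolation=cv2.INTER_CUBIC);A=cv2.resize(S["color"][115:195,345:435],None,fx=4.4,fy=4.4,interpolation=cv2.INTER_CUBIC)
cv2.imwrite("pics/i.png",cv2.convertScaleAbs(np.hstack([B,A]),alpha=1.6))
for nm,d in(("top",T),("scene",S)):
  for col,h in(("orange",32),("blue",16)):
    print(nm,col,{k:proj(d,s+x*a+y*c+n*h).round(1).tolist() for k,(a,c) in dict(f_m=(84,-25),f_p=(84,25),n_m=(0,-25),n_p=(0,25)).items()})
    lo,hi=HS[col] if col=="blue" else ((3,130,40),(21,255,255))
    for c in blobs(d["color"],lo,hi,20):
        if np.linalg.norm(c.reshape(-1,2).mean(0)-proj(d,s+x*42+n*h))<30: print("  ",cv2.approxPolyDP(c,2,True).reshape(-1,2).tolist())
E
```

```text
top orange {'f_m': [155.8, 174.3], 'f_p': [128.0, 168.3], 'n_m': [147.9, 220.6], 'n_p': [120.5, 214.6]}
   [[128, 169], [120, 214], [146, 220], [155, 174]]
top blue {'f_m': [158.5, 173.4], 'f_p': [131.1, 167.5], 'n_m': [150.7, 218.9], 'n_p': [123.7, 213.0]}
   [[158, 173], [149, 217], [152, 215]]
scene orange {'f_m': [382.1, 161.7], 'f_p': [403.7, 153.9], 'n_m': [361.1, 142.0], 'n_p': [381.7, 134.8]}
   [[362, 142], [383, 162], [383, 166], [403, 159], [403, 154], [383, 135]]
scene blue {'f_m': [382.0, 168.1], 'f_p': [403.3, 160.4], 'n_m': [361.2, 148.2], 'n_p': [381.6, 141.1]}
```

View pics/i.png

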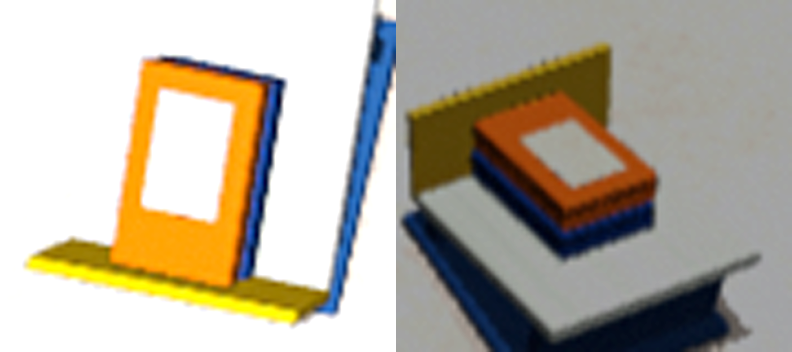

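The picture shows the orange case squarely on the blue one. Both near ends are at the backstop, all corners are within about 1–2 px of the ideal pose, and the arm is well clear. I'll hand in.

```bash
python3 - <<'E'
from station import bot
print(bot.job_done(),bot.get_obs()["time_s"])
E
```

```text
the job is handed in; nothing more can be done
the job is handed in; nothing more can be done
```

The blue case is on the sloping shelf with the orange case stacked on top, both label up, lengthwise, in the middle and against the yellow backstop. I handed the job in at about 27.5 s of robot time, and it reported no verdict.

- **Placing:** I gripped each case across its width and lowered it until its far end touched. I then let it tilt in the jaws to the 15° slope, slid it down until the backstop pushed back with about 8 N, and released it. The readings taken after each move never went above about 10 N.
- **Final check:** in both camera views the corners I could measure were within about 2 pixels (about 3 mm) of the ideal pose. The orange and blue edges lined up in the picture, and the arm was clear, about 250 mm away.
- **Disagreements:** when I let go of the orange case, the arm's own position put it 1–1.5 mm further to the side than the blue one. The pictures showed no clear offset, so I left it. The two cameras also differed by 1–2 mm on where the shelf is.
- **Not checked:** I did not measure the green case again after the first images. No move went near it.
- **First blue grip:** I regripped the blue case about 6 mm higher after the first try read 5 N upward at the bench.

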